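# Reseat the raised reference filter in the photometer

## Task

One of the three reference filters under the photometer's cover was not pushed fully home and stands higher than its neighbours. Press the front of the cover so that it pops open, press the raised filter straight down until it is fully home in its cell, then push the cover down and press it once more so that it latches shut. Only press and push: do not pull a filter up out of its cell, and leave the things on and around the photometer where they stand.

Things in the scene. Friction and masses are not known exactly. Their poses are not given: they have to be found in the camera images.
- photometer: Bench photometer, fixed, white, sloping keypad front, 325 mm deep (its x: front -175, back +150 mm), 300 mm wide (its y), flat top deck 140 mm above the bench. Origin: on the bench under the cover; x axis from its front (robot's side) to its back, z up. Behind the cover a lamp housing, x 99 to 149 mm, rises 30 mm above the deck.
- chamber (a point): Middle of the floor of the open black compartment under the cover, 68 mm above the bench. It is 130 mm (photometer's x) by 150 mm (y), 72 mm deep below the deck. Three filters stand in a row along y, 40 mm apart, the middle one 31 mm in front (-x) of this point; which filter is in which place varies.
- cover (a joint): Angle of the cover, rad: grey plate 172 mm (x) by 168 mm (y) by 8 mm, hinged along its far edge, free edge to the robot. 0 = latched shut (top 15 mm above the deck), 1.36 = open, nearly upright, held by its spring. Push-push latch: press to the stop at -0.03 (5 mm down at the press mark, 5 to 8 N) and let go: from shut it swings up open by itself in 2 s; from open it stays shut (0 to 0.01).
- cover_press (a point): Ribbed press mark on the cover's top (outer) face: mid-width, 150 mm from the hinge line, 16 mm in from the free edge. Moves with the cover; its z axis is the outward normal, its x axis points to the hinge. When the cover pops up, the finger must clear upwards and to the front. Pushing the open cover down here takes 2 to 3 N, and 4 to 8 N over the last 15 mm.
- cover_hinge (a point): Middle of the cover's hinge line, in the plane of the cover's underside, 147 mm above the bench, at the photometer's x = +75 mm. The hinge line runs along the photometer's y.
- striker (a point): Tip of the black latch tongue (14 mm wide) that hangs 19 mm below the cover's underside, mid-width, 145 mm from the hinge line; with the cover open it sticks out towards the front.
- filter_a (a joint): Height of filter a above its fully home position, m: 0 = home; 0.007 to 0.011 = standing proud; it can be pushed down with about 3 N and stays where it is left. At the start this is the raised one.
- filter_b (a joint): Height of filter b above its fully home position, m: 0 = home; 0.007 to 0.011 = standing proud; it can be pushed down with about 3 N and stays where it is left. At the start it is home.
- filter_c (a joint): Height of filter c above its fully home position, m: 0 = home; 0.007 to 0.011 = standing proud; it can be pushed down with about 3 N and stays where it is left. At the start it is home.
- filter_a_top (a point): Centre of the flat top of filter a, a 12.5 mm square upright aluminium frame 54 mm tall with a glass window, standing in a grey 24 mm square cell. When home the top is 126 mm above the bench (14 mm below the deck), and 14 mm above its cell's rim. All three look alike.
- filter_b_top (a point): Centre of the flat top of filter b, a 12.5 mm square upright aluminium frame 54 mm tall with a glass window, standing in a grey 24 mm square cell. When home the top is 126 mm above the bench (14 mm below the deck), and 14 mm above its cell's rim. All three look alike.
- filter_c_top (a point): Centre of the flat top of filter c, a 12.5 mm square upright aluminium frame 54 mm tall with a glass window, standing in a grey 24 mm square cell. When home the top is 126 mm above the bench (14 mm below the deck), and 14 mm above its cell's rim. All three look alike.
- tip_box: Closed pipette-tip box, 122 x 84 x 68 mm, dark base with pink lid, on the bench at the photometer's left (+y). Origin: centre of underside. Leave alone.
- timer: Small white bench timer, 60 x 62 x 18 mm, on the bench by the photometer's left front corner. Origin: centre of underside. Leave alone.
- reagent_bottle: Glass reagent bottle with black cap, 60 mm wide, 125 mm tall, by the photometer's left rear. Origin: centre of underside. Leave alone.
- trough: White open reagent trough, 128 x 85 x 34 mm, on the bench at the photometer's right (-y). Origin: centre of underside. Leave alone.
- microplate: Clear 96-well plate, 128 x 86 x 15 mm, on the bench at the photometer's right rear. Origin: centre of underside. Leave alone.
- vial: Small amber vial with black cap, 22 mm wide, 47 mm tall, standing loose on the photometer's deck to the right (-y) of the cover. Origin: centre of underside. Leave alone.

How it is judged:
On the way, in this order (a step that is already met when the one before it is completed fails the run):
1. the cover is pressed in below its latched position (value of joint cover below -0.02 rad).
2. the cover has popped up open (value of joint cover above 1.1 rad), for 0.1 s.
3. the raised filter is pressed home while the cover is open (value of joint filter_a below 0.002 m and value of joint cover above 0.5 rad), for 0.1 s.
4. the cover is pressed down below its latched position again (value of joint cover below -0.02 rad).
At the end, for the whole second after the job is handed in: The cover is latched shut (between -0.015 and 0.02 rad, some 3 mm at its free edge) and at rest, all three filters are within 2 mm of fully home, and every bystander is within 20 mm of where it stood (value of joint cover between -0.015 and 0.02 rad and velocity of joint cover between -0.05 and 0.05 rad/s and value of joint each of filter_a, filter_b, filter_c below 0.002 m and distance of each of tip_box, trough, microplate, reagent_bottle, vial, timer from where it was at the start of the episode below 0.02 m); the robot touches nothing.
It fails at once if a filter is pulled up in its cell (value of joint filter_a above 0.015 m or value of joint any of filter_b, filter_c above 0.005 m).
It fails at once if a bystander is pushed, carried or lifted by more than 20 mm (distance of any of tip_box, trough, microplate, reagent_bottle, vial, timer from where it was at the start of the episode above 0.02 m).
It also fails if it takes over 51 s, if anything falls off the work surface, if the arm or the gripper's body presses on something with over 40 N, if the wrist force passes 120 N, or if a joint passes its speed limit or range.

## Robot

A 6-joint arm with a two-finger parallel gripper is mounted at the origin on the work surface. World frame = base frame: x ahead of the robot, y to its left, z up, the work surface at z = 0. Lengths are in m, angles in rad, forces in N, time in s.
With the tool pointing down it reaches from about 0.325 to 0.9 m from the base axis. Payload 3.5 kg.
Tool frame: the origin (TCP) lies on the centre line of the jaws, within the pads' length; the fingertips stand 8 mm ahead of it and the grasp point (between the pads) lies 11 mm behind it (robot.nose_length is the y of the fingertips in the tool frame, in m); y points along the fingers, z is the direction in which the jaws open and shut, and the axes are right-handed (so a half turn about y gives the same grasp; the last joint's range is limited). The gripper opens to 85 mm and grips with 20 to 120 N. Pads are 22 mm wide; open, the fingers measure 114 mm over their backs; the gripper's body (76 mm by 85 mm) begins 54 mm behind the grasp point. The pads swing forward as they close: fully open they stand 13 mm farther back than shut.
Start: joints at [-1.368, 0.276, -0.026, 1.268, 0, 1.467], TCP at [0.188, -0.596, 0.239] pointing down, gripper open.
Joint ranges: [-3.12, 3.12], [-0.85, 1.88], [-1.08, 1.24], [-1.95, 2.15], [-1.57, 1.53], [-3.14, 3.14]. Speed limits (rad/s): [2.57, 2.57, 3.14, 3.14, 3.14, 3.14].

## Interface

Orientations are given as a unit quaternion [x, y, z, w].
In Python, from workcell import robot, camera, camera_model, spotter gives the robot as it stands. The module is installed in compiled form; this text tells all that it offers.
- The arm moves only by the shell command python3 -m jog 'ROWS' [FORCE]. ROWS is JSON, a list of rows, each a list of 3 entries, a list of its own where there are three numbers: the turn, a rotation vector about the tool's x, y, z in degrees, then the shift along the tool's x, y, z in m, then the closure, from 0 (fully open) to 1 (shut). In form: [[[rx, ry, rz], [dx, dy, dz], gripper], ...]. A call has 1 to 10 rows; each row is the pose to reach, as a shift and turn from the pose commanded when the call began, along the tool's axes at that moment; what a row does not reach only later rows make up. A row lasts 1/8 s, in which the tool goes at most 62.5 mm and 10.7 degrees, less where a joint would pass 70% of its speed; a pose out of reach is approached as far as the arm can. A call with a gripper value outside its range is refused whole. The fingers move at their own pace and stop on an object; FORCE is the grip in N (left out, the last holds). Time passes only in rows, so rows that repeat a pose let the fingers close. It gives the time, the measured TCP pose, the force and the opening at its end, in the units of the state.
- robot.sense(): the state, without advancing time (a new reading comes with each control period).
- camera(name): name is "scene" or "top" or "wrist"; returns the picture (420x560x3 uint8, blue, green, red); there is no depth.
- camera_model(name): a dict with "mtx" (3x3 intrinsics, pixels), "cam_to_world" (4x4, takes a point from camera to world coordinates). Camera axes: x right, y up, looking along -z (the intrinsics and any distortion apply to the point x, -y, -z); pixel columns grow to the right and rows downward; lengths in m; the calibration is good to about 2 mm. A picture is of the moment at which its call begins: read the wrist's pose just before it. camera_model takes no time and is no camera call; for the wrist camera it gives the pose at the moment of the call.
- robot.sign_off(): hands the job in, once; it reports no verdict.
Trained networks look in the newest picture that a camera, given by its name, has taken for a name from the list of things; names that differ only in an ending like _2 or _b are one class to them, and where a whole thing is asked for, a point or a joint stands for the part that bears it (a point fixed in the world has none). Each returns a list of dicts, best first, with "p" (0 to 1); they miss things now and then, are a little off and sometimes report something else, mostly with a low value. They report only what shows in the picture. A call takes as long as a camera call.
- spotter.masks_of(query, camera): "pixels" (420x560 bool, what is visible of it) and "at" ([column, row] in pixels, amid what is visible of it).
The state is a dict: "clock": time; "q": joint angles; "joint_vel": joint speeds; "effort": joint torques, N m; "tool_pos": TCP position; "eef_rot": TCP orientation; "ft_force": force on the tool from outside, world axes, zero at the start; "torque": the same for the moment, N m; "finger_gap": opening from 0.0 (shut) to 1.0 (fully open).
Only numpy, scipy, OpenCV 4.12 (cv2) and the standard library are available. Lean on these libraries where they do the work, as an engineer would, in place of code of your own. Each camera call takes 0.05 s, during which the arm holds its last target.

## Working session

There is one attempt and no reset: what is moved stays moved. The work goes in short steps, Python scripts to look and compute and a shell command to move; the robot and the scene stay as the last step left them, time stands still between calls to the robot, and variables do not carry over. Pictures are saved under pics/ and viewed, and the job is handed in when it is done.

```bash
mkdir -p pics; ls
python3 - <<'E'
from workcell import robot,camera,camera_model,spotter
import cv2,numpy as np
np.set_printoptions(precision=4,suppress=True)
s=robot.sense();print({k:s[k] for k in s}, robot.nose_length)
for n in ['scene','top','wrist']:
    cv2.imwrite(f'pics/{n}0.png',camera(n)); m=camera_model(n);print(n,np.array(m['mtx']),np.array(m['cam_to_world']),[k for k in m])
E
```

```text
pics
{'clock': 0.0, 'q': array([-1.3684,  0.2771, -0.0279,  1.268 , -0.    ,  1.4674]), 'joint_vel': array([-0.0006,  0.0003,  0.0005, -0.0014, -0.0005, -0.0018]), 'effort': array([ -0.0009, -44.5505,  29.5205,   0.0165,  -0.    ,  -0.    ]), 'tool_pos': array([ 0.188 , -0.5953,  0.2382]), 'eef_rot': array([-0.1077,  0.6996, -0.6981,  0.1076]), 'ft_force': array([-0.9648,  0.8973, -1.0945]), 'torque': array([-0.0302, -0.0045, -0.0148]), 'finger_gap': 0.9969240420750406} 0.008
scene [[407.2771   0.     277.5427]
 [  0.     407.2771 211.3946]
 [  0.       0.       1.    ]] [[-0.4007 -0.742   0.5375  1.0139]
 [ 0.9162 -0.3198  0.2414  0.2534]
 [-0.0072  0.5892  0.808   0.8186]
 [ 0.      0.      0.      1.    ]] ['mtx', 'cam_to_world']
top [[451.1278   0.     278.4492]
 [  0.     451.1278 206.7522]
 [  0.       0.       1.    ]] [[-0.0312  0.9875 -0.1547  0.3939]
 [-0.9994 -0.0333 -0.0112  0.0297]
 [-0.0163  0.1542  0.9879  1.2451]
 [ 0.      0.      0.      1.    ]] ['mtx', 'cam_to_world']
wrist [[302.6067   0.     281.2798]
 [  0.     302.6067 212.2035]
 [  0.       0.       1.    ]] [[ 0.3005  0.9194  0.2539  0.2522]
 [-0.9538  0.2905  0.0772 -0.5761]
 [-0.0028 -0.2653  0.9642  0.3738]
 [ 0.      0.      0.      1.    ]] ['mtx', 'cam_to_world']
```

View pics/top0.png

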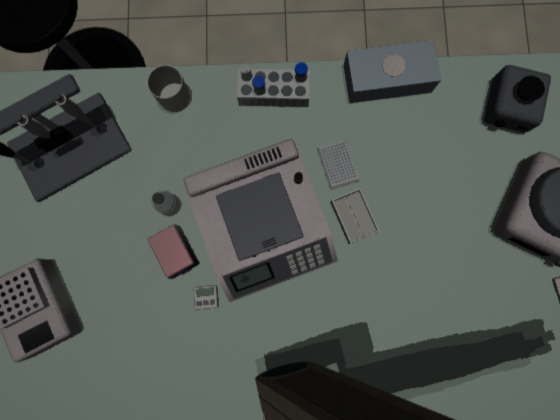

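View pics/scene0.png

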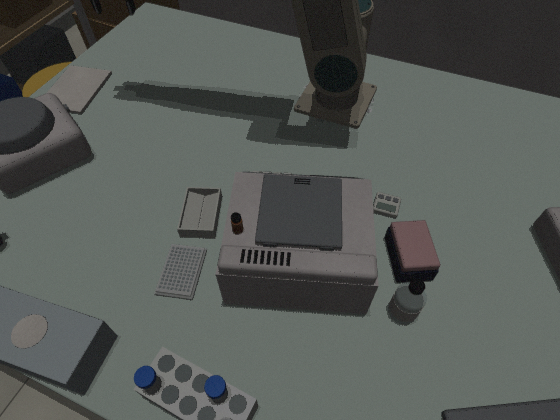

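Run:
```python
from workcell import robot,camera,camera_model,spotter
import cv2,numpy as np
np.set_printoptions(precision=4,suppress=True)
for c in ['top','scene']:
  camera(c)
  for q in ['cover','cover_press','photometer','vial']:
    for r in spotter.masks_of(q,c)[:2]:
        m=r['pixels'];k=m.astype(np.uint8)
        cs,_=cv2.findContours(k,0,2);b=max(cs,key=cv2.contourArea)
        a=cv2.approxPolyDP(b,6,True)[:,0].tolist()
        print(c,q,r['p'],r['at'],m.sum(),a)
```

```text
top cover 0.64 [259.7, 214.7] 4922 [[279, 172], [218, 196], [238, 260], [303, 235]]
top cover_press 0.92 [261.3, 214.9] 4862 [[278, 172], [216, 195], [238, 260], [303, 236]]
top photometer 0.7 [258.2, 218.8] 15729 [[292, 139], [183, 181], [229, 300], [337, 259]]
top vial 0.51 [299.1, 177.2] 60 [[300, 173], [296, 182]]
scene cover 0.81 [302.2, 211.4] 5827 [[263, 177], [256, 241], [341, 245], [339, 178]]
scene cover 0.35 [387.5, 203.6] 547 [[378, 192], [373, 211], [395, 217], [400, 198]]
scene cover_press 0.97 [300.7, 207.2] 5780 [[264, 175], [256, 242], [341, 247], [340, 179]]
scene photometer 0.98 [301.5, 242.7] 19977 [[237, 172], [216, 270], [224, 302], [366, 312], [377, 288], [370, 181]]
scene vial 0.66 [235.8, 221.7] 215 [[233, 212], [239, 233], [241, 218]]
scene vial 0.63 [298.3, 241.5] 19857 [[236, 173], [216, 270], [223, 301], [365, 312], [377, 288], [370, 181]]
```

```bash
cat > h.py <<'E'
import cv2,numpy as np
from workcell import robot,camera,camera_model,spotter
from scipy.spatial.transform import Rotation as R
from scipy.optimize import least_squares
np.set_printoptions(precision=4,suppress=True)
def proj(m,P):
    T=np.linalg.inv(np.array(m['cam_to_world']));p=np.atleast_2d(P)@T[:3,:3].T+T[:3,3]
    p=p*[1,-1,-1];p=p@np.array(m['mtx']).T
    return p[:,:2]/p[:,2:]
def w(pose,P):
    x,y,a=pose;P=np.atleast_2d(np.array(P,float))
    return np.c_[x+np.cos(a)*P[:,0]-np.sin(a)*P[:,1],y+np.sin(a)*P[:,0]+np.cos(a)*P[:,1],P[:,2]]
def coverpt(th,d,y,n): # d from hinge toward free edge, n height above underside
    return [.075-d*np.cos(th)-n*-np.sin(th)*-1*-1*-1 if False else .075-d*np.cos(th)+n*np.sin(th), y, .147+d*np.sin(th)+n*np.cos(th)]
def quad(mask):
    cs,_=cv2.findContours(mask.astype(np.uint8),0,1);b=max(cs,key=cv2.contourArea)
    b2=b[:,0].astype(float)
    a=cv2.approxPolyDP(b,6,True)[:,0].astype(float)
    if len(a)!=4: return a
    L=[]
    for i in range(4):
        p,q=a[i],a[(i+1)%4];u=(q-p)/np.linalg.norm(q-p);r=b2-p
        t=r@u;dn=abs(r@np.array([-u[1],u[0]]))
        s=b2[(dn<3)&(t>6)&(t<np.linalg.norm(q-p)-6)]
        vx,vy,x,y=cv2.fitLine(s.astype(np.float32),cv2.DIST_HUBER,0,.01,.01).ravel()
        L.append(np.cross([x,y,1],[x+vx,y+vy,1]))
    o=[]
    for i in range(4):
        c=np.cross(L[i-1],L[i]);o.append(c[:2]/c[2])
    return np.array(o)
E
python3 - <<'E'
from h import *
obs={}
for c in ['top','scene']:
    img=camera(c); r=spotter.masks_of('cover_press',c)[0]; obs[c]=quad(r['pixels']);print(c,obs[c]); np.save(c+'.npy',img)
C=np.array([coverpt(0,d,y,.008) for d,y in [(-.006,.084),(-.006,-.084),(.166,-.084),(.166,.084)]])
def res(p,cs=('top','scene')):
    e=[]
    for c in cs:
        P=proj(camera_model(c),w(p,C));D=np.linalg.norm(P[:,None]-obs[c][None],axis=2);j=D.argmin(1);e.append((P-obs[c][j]).ravel())
    return np.concatenate(e)
p0=[.45,.07,.3]
for cs in [('top',),('scene',),('top','scene')]:
    best=min((least_squares(res,[.5,.07,a],args=(cs,)) for a in (-.5,-.3,.0,.3,.5)),key=lambda s:s.cost)
    print(cs,best.x,best.cost);print(best.fun.round(1))
p=best.x;np.save('pose.npy',p)
for c in ['top','scene']:
    img=np.load(c+'.npy').copy();m=camera_model(c)
    deck=[(-.05,-.15,.14),(.15,-.15,.14),(.15,.15,.14),(-.05,.15,.14)]
    for pts,col in[(C,(0,0,255)),(deck,(0,255,0)),([(-.175,-.15,0),(.15,-.15,0),(.15,.15,0),(-.175,.15,0)],(255,0,0))]:
        cv2.polylines(img,[np.round(proj(m,w(p,pts))*8).astype(int)],True,col,1,cv2.LINE_AA,3)
    cv2.circle(img,tuple(np.round(proj(m,w(p,[coverpt(0,.15,0,.008)]))[0]).astype(int)),1,(0,255,255),-1)
    cc=proj(m,w(p,[[0,0,.14]]))[0].astype(int)
    cr=img[max(cc[1]-100,0):cc[1]+100,cc[0]-130:cc[0]+130];cv2.imwrite(f'pics/{c}_ov.png',cv2.resize(cr,None,fx=3,fy=3,interpolation=cv2.INTER_CUBIC))
s=robot.sense()
Rt=R.from_quat(s['eef_rot']).as_matrix();print(Rt,s['tool_pos'])
print('press',w(p,[coverpt(0,.15,0,.008)]))
E
```

```text
top [[278.4726 171.3526]
 [215.3602 195.6339]
 [238.7613 259.52  ]
 [303.5727 236.6641]]
scene [[264.0164 174.2513]
 [253.5989 242.804 ]
 [341.5217 247.3904]
 [340.8654 178.4603]]
('top',) [0.5496 0.0919 0.327 ] 1.336746377574667
[-0.4 -0.7  0.4 -0.1  0.2 -0.5 -0.2  1.2]
('scene',) [0.5528 0.0955 0.3299] 1.2078728032455466
[ 0.5  0.4  0.1 -0.9 -1.   0.1  0.3  0.3]
('top', 'scene') [0.5512 0.0939 0.3289] 6.583887130202699
[-1.3 -1.2 -0.5 -0.7 -0.6 -1.2 -1.   0.6 -0.1 -0.5 -0.3 -1.9 -1.3 -0.7
 -0.1 -0.4]
[[-0.9536  0.      0.3011]
 [-0.3011 -0.0001 -0.9536]
 [ 0.     -1.      0.0001]] [ 0.1882 -0.596   0.2394]
press [[0.4802 0.0697 0.155 ]]
```

View pics/top_ov.png

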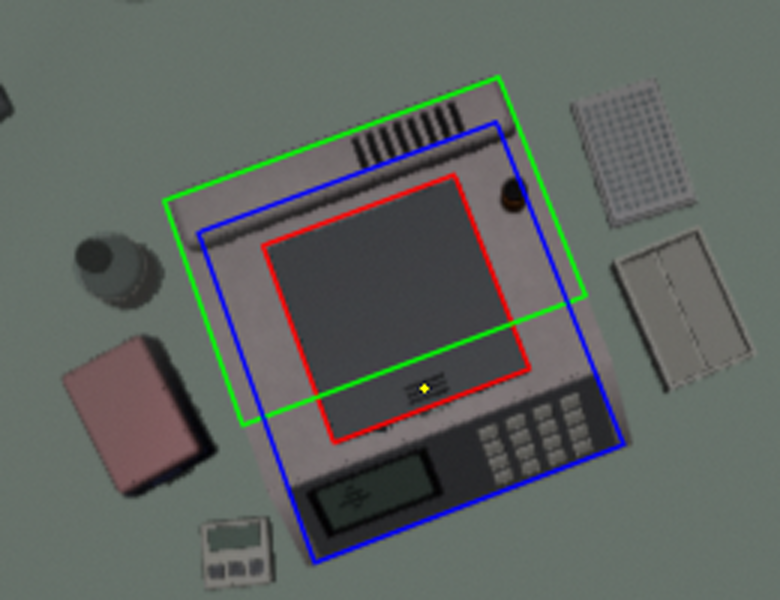

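View pics/scene_ov.png

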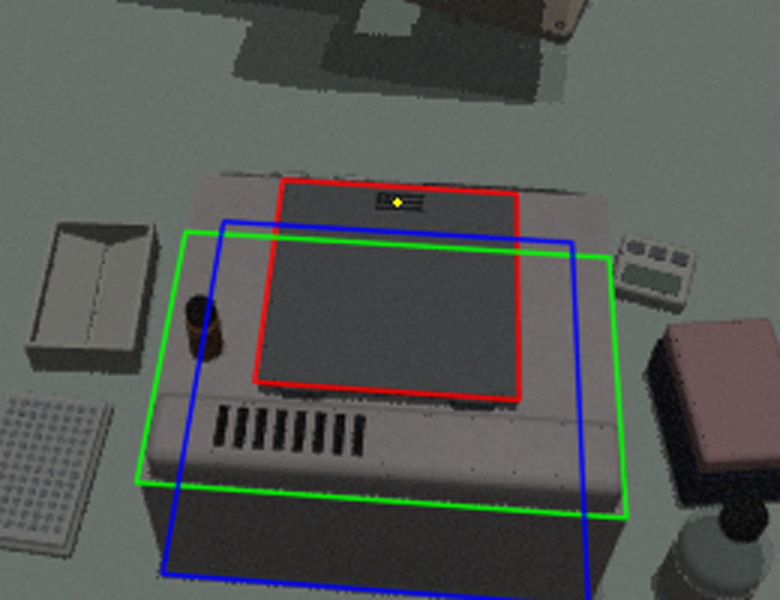

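```bash
python3 -m jog '[[[0,-10,0],[-0.028,-0.01,-0.032],1],[[0,-20,0],[-0.056,-0.02,-0.064],1],[[0,-30,0],[-0.084,-0.03,-0.096],1],[[0,-40,0],[-0.112,-0.04,-0.128],1],[[0,-50,0],[-0.14,-0.05,-0.16],1],[[0,-60,0],[-0.168,-0.05,-0.192],1],[[0,-70,0],[-0.196,-0.05,-0.224],1],[[0,-80,0],[-0.224,-0.05,-0.256],1],[[0,-90,0],[-0.252,-0.05,-0.288],1],[[0,-100,0],[-0.28,-0.05,-0.32],1]]' 40
cat >> h.py <<'E'
pose=np.load('pose.npy')
def go(ph,tilt=0,s=None):
    """ph: tip position in photometer coords; tool yaw flipped (tool z = phot +y), tilt deg: tool top leans to front"""
    s=s or robot.sense();Rt=R.from_quat(s['eef_rot'])
    x,y,a=pose
    Rp=R.from_euler('z',a)
    # tool axes in phot: y=down, z=+y, x = y cross z = (-z)x(y)= +x
    B=R.from_matrix(np.array([[1,0,0],[0,0,1],[0,-1,0]],float))
    T=Rp*R.from_euler('y',-tilt,degrees=True)*B
    tip=w(pose,[ph])[0];tcp=tip-T.as_matrix()[:,1]*.008
    d=Rt.inv().apply(tcp-s['tool_pos']);rv=(Rt.inv()*T).as_rotvec(degrees=True)
    print('turn',rv.round(2),'shift',d.round(4))
def where(s=None):
    s=s or robot.sense();Rt=R.from_quat(s['eef_rot']).as_matrix();t=s['tool_pos']+Rt[:,1]*.008
    x,y,a=pose;d=t-[x,y,0];print('t',s['clock'],'tip phot',[round(float(v),4) for v in (np.cos(a)*d[0]+np.sin(a)*d[1],-np.sin(a)*d[0]+np.cos(a)*d[1],d[2])],'F',s['ft_force'],'gap',s['finger_gap'],'q',s['q'])
E
python3 - <<'E'
from h import *
where();go([-.075,0,.19])
E
```

```text
clock: 2.1
tool_pos: [0.3592, -0.2053, 0.2896]
eef_rot: [0.606, -0.365, 0.365, -0.606]
ft_force: [-0.3, -0.2, -0.8]
finger_gap: -0.0
t 2.1 tip phot [-0.2783, -0.2212, 0.2816] F [-0.2743 -0.2317 -0.7653] gap -8.826597598257164e-05 q [-0.6758 -0.1317 -0.3627  1.3389  0.0001  0.4092]
turn [  0.01 -81.01   0.06] shift [-0.1867  0.0916  0.2353]
```

```bash
python3 -m jog '[[[0,-10,0],[-0.023,0,0.029],1],[[0,-20,0],[-0.046,0,0.058],1],[[0,-30,0],[-0.069,0,0.087],1],[[0,-40,0],[-0.092,0,0.116],1],[[0,-50,0],[-0.115,0.01,0.145],1],[[0,-60,0],[-0.138,0.02,0.174],1],[[0,-70,0],[-0.161,0.04,0.203],1],[[0,-80,0],[-0.187,0.065,0.235],1],[[0,-81,0],[-0.187,0.085,0.235],1],[[0,-81,0],[-0.187,0.092,0.235],1]]'
python3 - <<'E'
from h import *
where();go([-.075,0,.158]);go([-.075,0,.149])
cv2.imwrite('pics/w1.png',camera('wrist'))
t=camera('top');m=camera_model('top');c=proj(m,w(pose,[[0,0,.14]]))[0].astype(int)
cv2.imwrite('pics/t1.png',cv2.resize(t[c[1]-90:c[1]+110,c[0]-130:c[0]+130],None,fx=3,fy=3))
E
```

```text
clock: 3.35
tool_pos: [0.4798, 0.0683, 0.196]
eef_rot: [-0.698, -0.113, 0.115, 0.698]
ft_force: [0.1, 0.0, 0.1]
finger_gap: 0.003
t 3.35 tip phot [-0.0758, -0.0011, 0.188] F [0.0882 0.0161 0.1229] gap 0.0031944818959836 q [ 0.008   0.058  -0.3817  1.1337 -0.0001 -0.316 ]
turn [-0.04 -0.28 -0.14] shift [0.0008 0.03   0.0011]
turn [-0.04 -0.28 -0.14] shift [0.0008 0.039  0.0011]
```

View pics/w1.png

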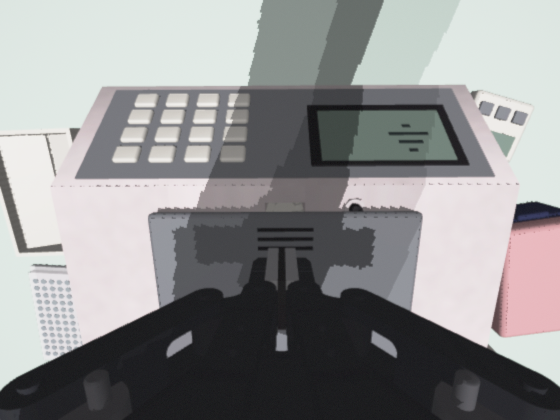

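View pics/t1.png

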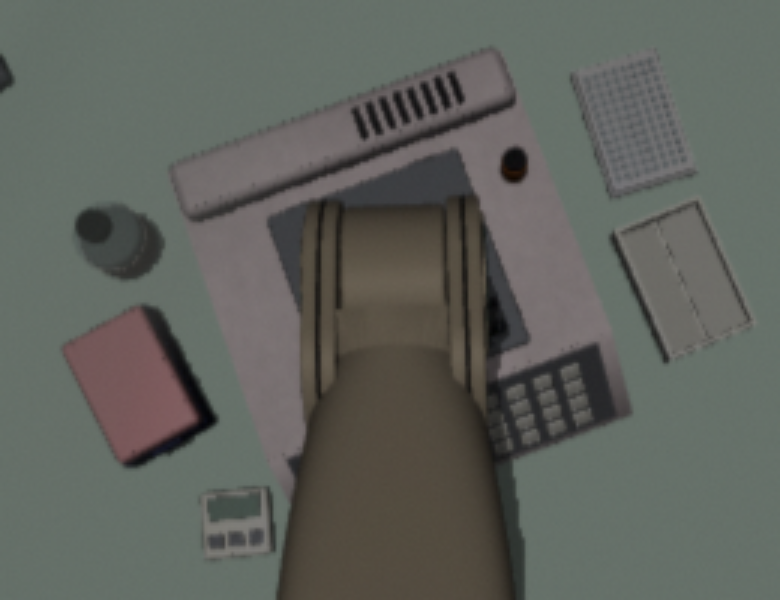

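```bash
python3 - <<'E'
from h import *
m=camera_model('wrist')
print('tip',proj(m,w(pose,[[-.0758,-.0011,.188]])),'mark',proj(m,w(pose,[[-.075,0,.155]])),'cover front edge corners',proj(m,w(pose,[[-.091,.084,.155],[-.091,-.084,.155]])))
E
python3 -m jog '[[[0,0,0],[0.001,0.012,0.001],1],[[0,0,0],[0.001,0.022,0.001],1],[[0,0,0],[0.001,0.03,0.001],1],[[0,0,0],[0.001,0.033,0.001],1],[[0,0,0],[0.001,0.035,0.001],1]]'
python3 -c "
from h import *
where()"
```

```text
tip [[283.763  262.8738]] mark [[285.0367 241.6253]] cover front edge corners [[422.7428 216.0104]
 [147.1912 217.9244]]
clock: 4.08
tool_pos: [0.4807, 0.0689, 0.1624]
eef_rot: [0.698, 0.113, -0.114, -0.698]
ft_force: [-3.3, -0.8, 5.2]
finger_gap: 0.002
t 4.075 tip phot [-0.0747, -0.0009, 0.1544] F [-3.2736 -0.7832  5.1926] gap 0.0021135521604361673 q [ 0.0095  0.0875 -0.4255  1.0594 -0.0005 -0.3136]
```

```bash
python3 -m jog '[[[0,0,0],[0,0.002,0],1],[[0,0,0],[0,0.004,0],1],[[0,0,0],[0,0.005,0],1],[[0,0,0],[0,0.005,0],1]]'
python3 -c "
from h import *
where()"
```

```text
clock: 4.58
tool_pos: [0.4808, 0.0689, 0.1583]
eef_rot: [0.698, 0.113, -0.114, -0.698]
ft_force: [-5.1, -1.4, 7.8]
finger_gap: 0.001
t 4.575 tip phot [-0.0747, -0.0009, 0.1503] F [-5.121  -1.3704  7.7706] gap 0.0011447647303834806 q [ 0.0096  0.091  -0.431   1.0497 -0.0007 -0.3136]
```

```bash
python3 -m jog '[[[0,0,0],[0,0.0015,0],1],[[0,0,0],[0,0.0015,0],1]]'
python3 -c "
from h import *
where()"
```

```text
clock: 4.82
tool_pos: [0.4808, 0.0689, 0.1582]
eef_rot: [0.698, 0.114, -0.114, -0.698]
ft_force: [-8.3, -2.0, 16.8]
finger_gap: -0.003
t 4.825 tip phot [-0.0746, -0.0009, 0.1502] F [-8.2916 -1.9831 16.8279] gap -0.002824579292589583 q [ 0.0097  0.091  -0.4314  1.049  -0.0008 -0.3136]
```

```bash
python3 -m jog '[[[0,0,0],[-0.02,-0.02,0],1],[[0,0,0],[-0.06,-0.05,0],1],[[0,0,0],[-0.09,-0.08,0],1],[[0,0,0],[-0.09,-0.1,0],1],[[0,0,0],[-0.09,-0.1,0],1],[[0,0,0],[-0.09,-0.1,0],1],[[0,0,0],[-0.09,-0.1,0],1],[[0,0,0],[-0.09,-0.1,0],1],[[0,0,0],[-0.09,-0.1,0],1],[[0,0,0],[-0.09,-0.1,0],1]]'
python3 -m jog '[[[0,0,0],[0,0,0],1],[[0,0,0],[0,0,0],1],[[0,0,0],[0,0,0],1],[[0,0,0],[0,0,0],1],[[0,0,0],[0,0,0],1],[[0,0,0],[0,0,0],1],[[0,0,0],[0,0,0],1],[[0,0,0],[0,0,0],1]]'
python3 - <<'E'
from h import *
where()
for n in ['scene','top','wrist']:
    cv2.imwrite(f'pics/{n}2.png',camera(n))
E
```

```text
clock: 6.08
tool_pos: [0.3961, 0.0406, 0.2556]
eef_rot: [-0.698, -0.114, 0.114, 0.698]
ft_force: [0.3, -0.2, -1.0]
finger_gap: -0.002
clock: 7.08
tool_pos: [0.3961, 0.0406, 0.2558]
eef_rot: [-0.698, -0.114, 0.114, 0.698]
ft_force: [0.3, 0.1, 0.6]
finger_gap: 0.003
t 7.075 tip phot [-0.164, -0.0004, 0.2478] F [0.3047 0.1369 0.609 ] gap 0.003489338768630317 q [-0.0607 -0.1457 -0.4453  1.2712  0.     -0.384 ]
```

View pics/scene2.png

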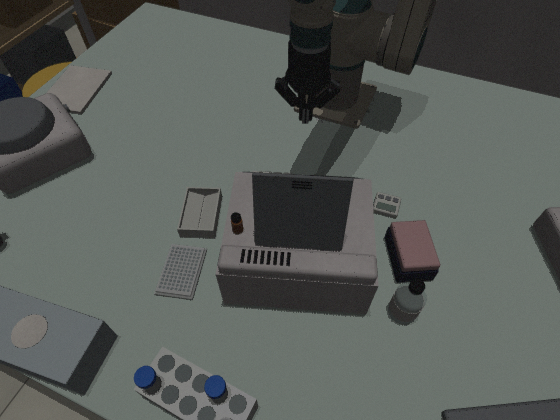

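View pics/top2.png

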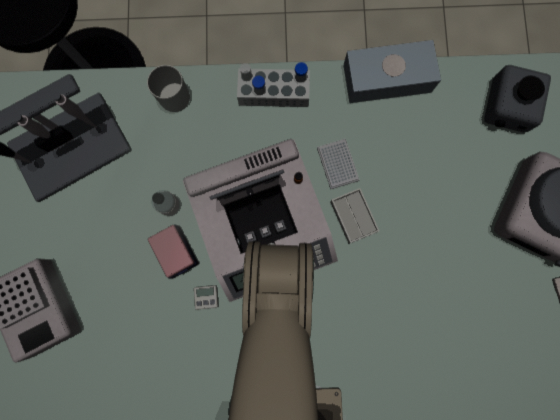

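View pics/wrist2.png

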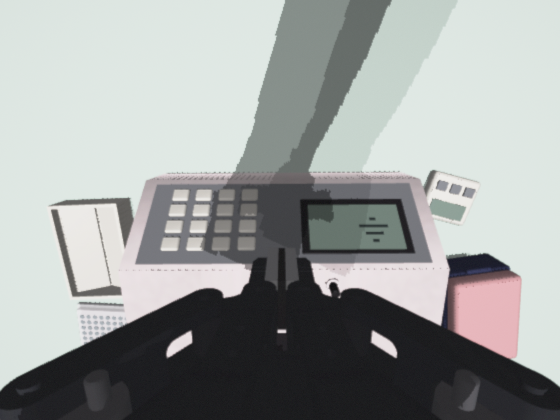

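```bash
python3 -m jog '[[[0,0,-10],[0.01,0,0],1],[[0,0,-20],[0.02,0,0],1],[[0,0,-30],[0.03,0,0],1],[[0,0,-30],[0.03,0,0],1],[[0,0,-30],[0.03,0,0],1]]'
python3 - <<'E'
from h import *
where()
im=camera('wrist');np.save('w3.npy',im);m=camera_model('wrist')
for r in spotter.masks_of('filter_a_top','wrist')[:6]:print('f',r['p'],r['at'],r['pixels'].sum())
for r in spotter.masks_of('cover','wrist')[:2]:print('c',r['p'],r['at'],r['pixels'].sum())
im=im.copy()
for y in (-.04,0,.04):
  a=proj(m,w(pose,[[-.031,y,.126],[-.031,y,.135]]));print(y,a)
  cv2.circle(im,tuple(a[0].round().astype(int)),1,(0,255,0),-1);cv2.circle(im,tuple(a[1].round().astype(int)),1,(0,0,255),-1)
cv2.imwrite('pics/w3.png',im);cv2.imwrite('pics/w3r.png',np.load('w3.npy')[150:300,180:380].repeat(4,0).repeat(4,1))
E
```

```text
clock: 7.85
tool_pos: [0.4254, 0.0497, 0.257]
eef_rot: [-0.645, -0.29, -0.071, 0.703]
ft_force: [0.4, -0.2, 0.6]
finger_gap: -0.001
t 7.85 tip phot [-0.1293, -0.0012, 0.2501] F [ 0.4079 -0.2108  0.6288] gap -0.0009430991755304261 q [-0.206  -0.4408 -0.7421  0.8069  0.2541 -0.469 ]
f 0.86 [285.8, 206.8] 290
f 0.59 [282.1, 336.1] 275
c 0.56 [279.7, 332.8] 279
c 0.22 [289.0, 142.0] 84296
-0.04 [[245.1721 218.3001]
 [244.4241 224.7419]]
0 [[283.8616 218.1459]
 [283.9127 224.5883]]
0.04 [[322.5957 217.9916]
 [323.4475 224.4346]]
```

View pics/w3.png

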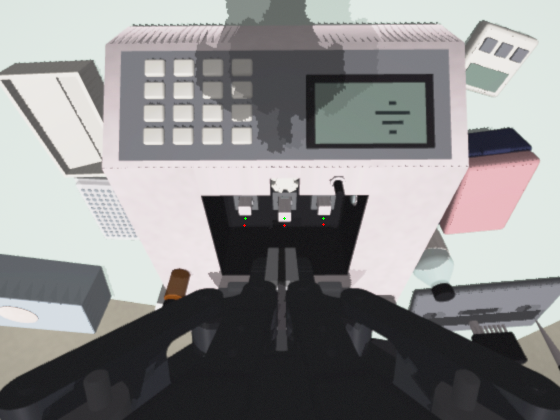

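View pics/w3r.png

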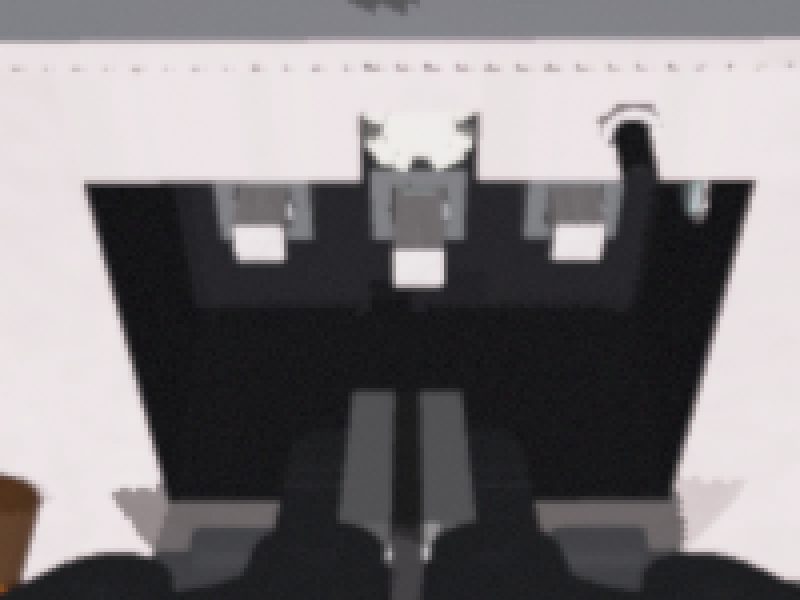

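Run:
```python
from h import *
m=camera_model('wrist')
for x in (-.075,-.07,-.065,-.06):print(x,proj(m,w(pose,[[x,-.075,.14],[x,.075,.14]])).round(1).tolist())
for x in (-.047,-.043,-.039,-.035,-.031):print(x,proj(m,w(pose,[[x,-.04,.126],[x,0,.126],[x,0,.135],[x,.04,.126]])).round(1).tolist())
# deck front edge / keypad line known? back wall
for x in (.055,.06,.065):print(x,proj(m,w(pose,[[x,-.075,.14],[x,.075,.14]])).round(1).tolist())
```

```text
-0.075 [[200.3, 195.8], [367.5, 195.1]]
-0.07 [[201.3, 199.8], [366.5, 199.2]]
-0.065 [[202.4, 203.8], [365.4, 203.2]]
-0.06 [[203.4, 207.7], [364.4, 207.1]]
-0.047 [[243.5, 207.0], [283.7, 206.9], [283.8, 213.3], [323.9, 206.7]]
-0.043 [[243.9, 209.9], [283.7, 209.7], [283.8, 216.2], [323.6, 209.6]]
-0.039 [[244.3, 212.7], [283.7, 212.5], [283.8, 219.0], [323.2, 212.4]]
-0.035 [[244.6, 215.4], [283.7, 215.3], [283.8, 221.7], [322.8, 215.1]]
-0.031 [[245.0, 218.1], [283.7, 218.0], [283.8, 224.4], [322.5, 217.8]]
0.055 [[221.4, 275.9], [346.2, 275.5]]
0.06 [[222.0, 278.2], [345.6, 277.8]]
0.065 [[222.6, 280.4], [345.0, 280.1]]
```

Run:
```python
from h import *
go([-.041,.001,.25]);go([-.041,.001,.15]);go([-.09,.001,.25])
```

```text
turn [ 0.13 -0.27 30.04] shift [0.0791 0.0454 0.0028]
turn [ 0.13 -0.27 30.04] shift [0.0291 0.1319 0.0029]
turn [ 0.13 -0.27 30.04] shift [0.0367 0.0208 0.0025]
```

```bash
python3 -m jog '[[[0,0,10],[0.02,0.012,0.001],1],[[0,0,20],[0.04,0.022,0.003],1],[[0,0,30],[0.06,0.034,0.003],1],[[0,0,30],[0.0791,0.0454,0.003],1],[[0,0,30],[0.066,0.068,0.003],1],[[0,0,30],[0.054,0.089,0.003],1],[[0,0,30],[0.0415,0.11,0.003],1],[[0,0,30],[0.0291,0.1319,0.003],1],[[0,0,30],[0.0291,0.1319,0.003],1]]'
python3 - <<'E'
from h import *
where();go([-.041,.001,.126])
for n in ['scene','top','wrist']: cv2.imwrite(f'pics/{n}4.png',camera(n))
E
```

```text
clock: 9.12
tool_pos: [0.5095, 0.0822, 0.1542]
eef_rot: [-0.698, -0.112, 0.116, 0.698]
ft_force: [-0.3, -0.7, 0.7]
finger_gap: -0.002
t 9.125 tip phot [-0.0432, 0.0024, 0.1462] F [-0.3161 -0.7283  0.712 ] gap -0.001994898826490891 q [ 0.0348  0.1502 -0.3724  1.0529 -0.0003 -0.2892]
turn [-0.06 -0.28 -0.27] shift [ 0.0023  0.0202 -0.0014]
```

View pics/wrist4.png

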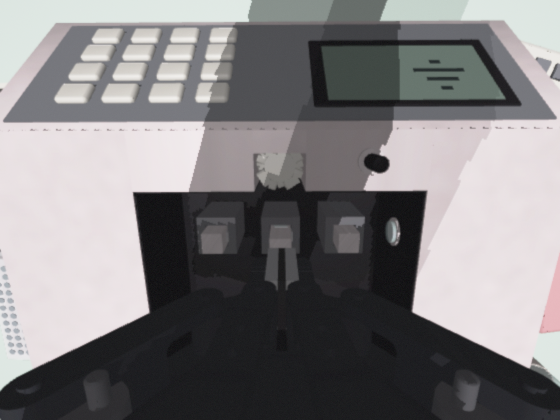

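View pics/scene4.png

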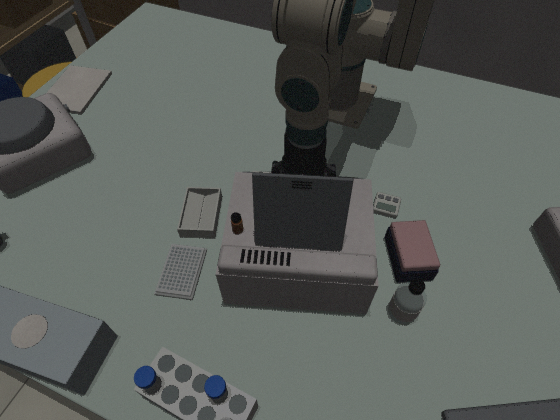

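```bash
python3 -m jog '[[[0,0,0],[0.002,0.005,-0.001],1],[[0,0,0],[0.002,0.010,-0.001],1],[[0,0,0],[0.002,0.014,-0.001],1],[[0,0,0],[0.002,0.017,-0.001],1],[[0,0,0],[0.002,0.019,-0.001],1],[[0,0,0],[0.002,0.02,-0.001],1]]'
python3 -c "
from h import *
where()"
```

```text
clock: 10.02
tool_pos: [0.5123, 0.0815, 0.1362]
eef_rot: [0.698, 0.114, -0.114, -0.698]
ft_force: [0.3, 0.7, 0.9]
finger_gap: 0.0
t 10.025 tip phot [-0.0407, 0.0008, 0.1282] F [0.2847 0.6786 0.9115] gap 0.00014113332186759924 q [ 0.0332  0.1686 -0.3924  1.0096 -0.0001 -0.29  ]
```

```bash
python3 -m jog '[[[0,0,0],[0,0.001,0],1],[[0,0,0],[0,0.002,0],1],[[0,0,0],[0,0.002,0],1]]'
python3 -c "
from h import *
where()"
python3 -m jog '[[[0,0,0],[0,0.001,0],1],[[0,0,0],[0,0.002,0],1],[[0,0,0],[0,0.002,0],1]]'
python3 -c "
from h import *
where()"
```

```text
clock: 10.4
tool_pos: [0.5123, 0.0816, 0.1341]
eef_rot: [0.698, 0.114, -0.114, -0.698]
ft_force: [-0.5, -0.3, 2.1]
finger_gap: -0.001
t 10.4 tip phot [-0.0408, 0.0009, 0.1261] F [-0.5027 -0.2792  2.0998] gap -0.001000890003073488 q [ 0.0333  0.1708 -0.3948  1.0051 -0.0001 -0.29  ]
clock: 10.78
tool_pos: [0.5126, 0.0816, 0.1339]
eef_rot: [0.698, 0.114, -0.113, -0.698]
ft_force: [-4.0, -0.8, 11.3]
finger_gap: 0.001
t 10.775 tip phot [-0.0405, 0.0008, 0.1259] F [-3.9624 -0.819  11.3045] gap 0.0011495193780924203 q [ 0.0333  0.1709 -0.3951  1.0039 -0.0001 -0.29  ]
```

```bash
python3 -m jog '[[[0,0,0],[0,-0.03,0],1],[[0,0,0],[0,-0.07,0],1],[[0,0,0],[0,-0.12,0],1],[[0,0,-10],[-0.03,-0.124,0],1],[[0,0,-20],[-0.06,-0.126,0],1],[[0,0,-30],[-0.092,-0.126,0],1],[[0,0,-30],[-0.092,-0.126,0],1],[[0,0,-30],[-0.092,-0.126,0],1]]'
python3 - <<'E'
from h import *
where()
im=camera('wrist');m=camera_model('wrist');print(proj(m,w(pose,[[-.041,y,.126] for y in(-.04,0,.04)])))
for r in spotter.masks_of('filter_a_top','wrist')[:6]:print('f',r['p'],r['at'],r['pixels'].sum())
cv2.imwrite('pics/w5r.png',im[150:300,180:380].repeat(4,0).repeat(4,1))
t=camera('top');cv2.imwrite('pics/t5.png',cv2.resize(t[120:300,170:350],None,fx=3,fy=3))
m=camera_model('top')
for th in (1.3,1.36,1.42):print(th,proj(m,w(pose,[coverpt(th,.166,y,n) for y in(.084,-.084) for n in (0,.008)]))-[170,120])
E
```

```text
clock: 11.78
tool_pos: [0.4244, 0.0522, 0.258]
eef_rot: [-0.645, -0.291, -0.071, 0.703]
ft_force: [-0.1, -0.6, 0.1]
finger_gap: -0.002
t 11.775 tip phot [-0.1294, 0.0014, 0.2511] F [-0.1464 -0.5947  0.0926] gap -0.002462085367736125 q [-0.1989 -0.4447 -0.7427  0.8077  0.2515 -0.4616]
[[242.2292 209.3776]
 [281.727  209.2087]
 [321.2732 209.0397]]
f 0.67 [324.6, 205.6] 233
f 0.58 [281.7, 204.9] 217
1.3 [[ 40.691   83.2964]
 [ 39.3196  79.7627]
 [115.0525  55.6405]
 [113.7648  52.1035]]
1.36 [[ 38.9947  78.887 ]
 [ 37.6402  75.3353]
 [113.4373  51.2356]
 [112.1295  47.6945]]
1.42 [[ 37.3233  74.465 ]
 [ 35.9933  70.9146]
 [111.8007  46.8355]
 [110.48    43.3095]]
```

View pics/w5r.png

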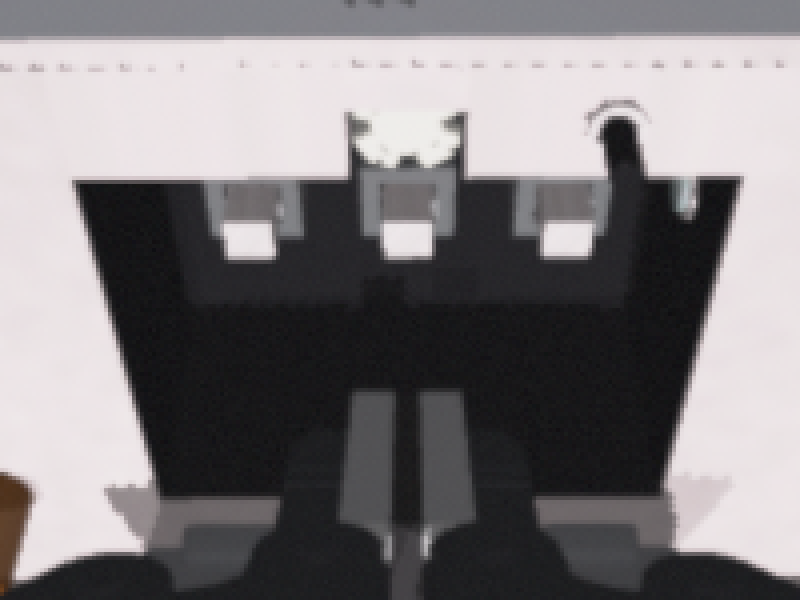

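View pics/t5.png

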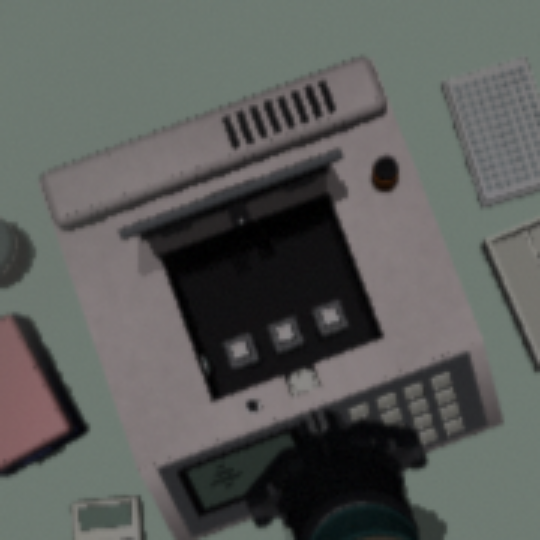

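Run:
```python
from h import *
go([-.10,0,.35]);go([.09,0,.35]);go([.09,0,.285])
```

```text
turn [ 0.14 -0.26 30.12] shift [ 0.0754 -0.0692 -0.0004]
turn [ 0.14 -0.26 30.12] shift [0.2398 0.0261 0.0005]
turn [ 0.14 -0.26 30.12] shift [0.2071 0.0824 0.0006]
```

```bash
python3 -m jog '[[[0,0,10],[0.025,-0.03,0],1],[[0,0,20],[0.05,-0.06,0],1],[[0,0,30],[0.0754,-0.0692,0],1],[[0,0,30],[0.11,-0.049,0],1],[[0,0,30],[0.145,-0.029,0],1],[[0,0,30],[0.18,-0.008,0],1],[[0,0,30],[0.212,0.01,0],1],[[0,0,30],[0.24,0.026,0],1],[[0,0,30],[0.24,0.026,0],1]]'
python3 - <<'E'
from h import *
where();go([.09,0,.285])
for n in ['scene','top']: cv2.imwrite(f'pics/{n}6.png',camera(n))
E
```

```text
clock: 13.05
tool_pos: [0.6384, 0.124, 0.3535]
eef_rot: [-0.698, -0.114, 0.115, 0.698]
ft_force: [-0.2, 0.7, -0.5]
finger_gap: -0.002
t 13.05 tip phot [0.0923, 0.0004, 0.3455] F [-0.1963  0.6554 -0.457 ] gap -0.0016586892340336844 q [ 0.0926  0.2914  0.2296  1.5098  0.     -0.2324]
turn [-0.01 -0.22 -0.05] shift [-0.0023  0.0605 -0.0004]
```

View pics/scene6.png

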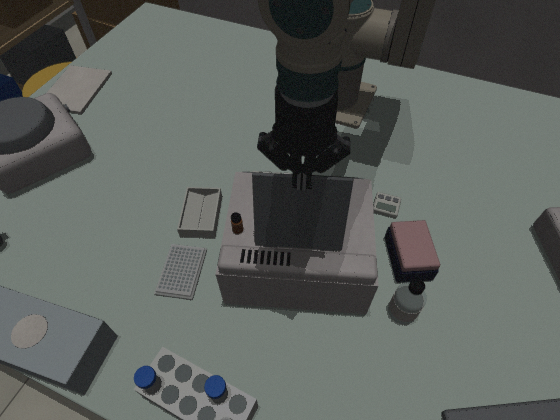

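```bash
python3 -m jog '[[[0,0,0],[-0.002,0.025,0],1],[[0,0,0],[-0.003,0.05,0],1],[[0,0,0],[-0.003,0.056,0],1],[[0,0,0],[-0.003,0.056,0],1]]'
python3 - <<'E'
from h import *
where()
for th in np.arange(1.36,-.05,-.085):
    p=coverpt(th,.153,0,.008);p[0]+=.011;print(round(th,3),np.round(p,3),end=' ');go(p)
E
```

```text
clock: 13.65
tool_pos: [0.6314, 0.1215, 0.2999]
eef_rot: [-0.698, -0.114, 0.114, 0.698]
ft_force: [0.3, 0.1, -0.3]
finger_gap: -0.002
t 13.65 tip phot [0.0849, 0.0002, 0.2919] F [ 0.2872  0.0702 -0.2671] gap -0.00150082960036724 q [ 0.0897  0.286   0.1127  1.3977 -0.     -0.2336]
1.36 [0.062 0.    0.298] turn [-0.   -0.33 -0.01] shift [-0.0231 -0.0064 -0.0004]
1.275 [0.049 0.    0.296] turn [-0.   -0.33 -0.01] shift [-0.0358 -0.0038 -0.0004]
1.19 [0.037 0.    0.292] turn [-0.   -0.33 -0.01] shift [-0.0483 -0.0001 -0.0005]
1.105 [0.024 0.    0.287] turn [-0.   -0.33 -0.01] shift [-0.0604  0.0046 -0.0006]
1.02 [0.013 0.    0.282] turn [-0.   -0.33 -0.01] shift [-0.0721  0.0103 -0.0006]
0.935 [0.002 0.    0.275] turn [-0.   -0.33 -0.01] shift [-0.0833  0.0171 -0.0007]
0.85 [-0.009  0.     0.267] turn [-0.   -0.33 -0.01] shift [-0.0938  0.0247 -0.0008]
0.765 [-0.019  0.     0.259] turn [-0.   -0.33 -0.01] shift [-0.1037  0.0332 -0.0008]
0.68 [-0.028  0.     0.249] turn [-0.   -0.33 -0.01] shift [-0.1128  0.0425 -0.0009]
0.595 [-0.036  0.     0.239] turn [-0.   -0.33 -0.01] shift [-0.1211  0.0525 -0.0009]
0.51 [-0.044  0.     0.229] turn [-0.   -0.33 -0.01] shift [-0.1285  0.0632 -0.001 ]
0.425 [-0.05   0.     0.217] turn [-0.   -0.33 -0.01] shift [-0.1349  0.0745 -0.001 ]
0.34 [-0.056  0.     0.206] turn [-0.   -0.33 -0.01] shift [-0.1404  0.0864 -0.001 ]
0.255 [-0.06   0.     0.193] turn [-0.   -0.33 -0.01] shift [-0.1449  0.0986 -0.0011]
0.17 [-0.063  0.     0.181] turn [-0.   -0.33 -0.01] shift [-0.1483  0.1111 -0.0011]
0.085 [-0.066  0.     0.168] turn [-0.   -0.33 -0.01] shift [-0.1506  0.124  -0.0011]
0.0 [-0.067  0.     0.155] turn [-0.   -0.33 -0.01] shift [-0.1518  0.1369 -0.0011]
```

```bash
python3 -m jog '[[[0,0,0],[-0.012,-0.003,0],1],[[0,0,0],[-0.023,-0.005,0],1],[[0,0,0],[-0.036,-0.004,0],1],[[0,0,0],[-0.048,0,0],1],[[0,0,0],[-0.06,0.005,0],1],[[0,0,0],[-0.072,0.01,0],1],[[0,0,0],[-0.083,0.017,0],1],[[0,0,0],[-0.094,0.025,0],1]]'
python3 - <<'E'
from h import *
where()
for n in ['scene','top']: cv2.imwrite(f'pics/{n}7.png',camera(n))
E
```

```text
clock: 14.65
tool_pos: [0.5417, 0.0914, 0.2741]
eef_rot: [0.698, 0.114, -0.114, -0.698]
ft_force: [1.0, -0.2, 1.6]
finger_gap: 0.001
t 14.65 tip phot [-0.0098, 0.0007, 0.2661] F [ 1.0143 -0.1656  1.6262] gap 0.0006798503760921798 q [ 0.0495  0.1258 -0.1385  1.3067 -0.     -0.2737]
```

View pics/scene7.png

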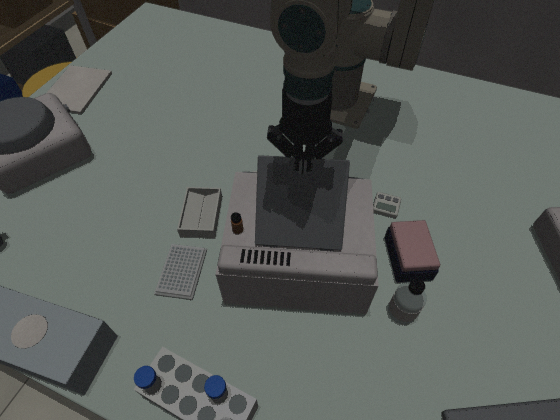

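```bash
python3 -m jog '[[[0,0,0],[-0.01,0.008,0],1],[[0,0,0],[-0.019,0.0175,0],1],[[0,0,0],[-0.027,0.0275,0],1],[[0,0,0],[-0.0345,0.038,0],1],[[0,0,0],[-0.041,0.0495,0],1],[[0,0,0],[-0.0465,0.0615,0],1],[[0,0,0],[-0.051,0.0735,0],1],[[0,0,0],[-0.054,0.086,0],1],[[0,0,0],[-0.0565,0.098,0],1]]'
python3 - <<'E'
from h import *
where();go([-.072,0,.158]);go([-.072,0,.150])
cv2.imwrite('pics/s8.png',camera('scene'))
E
```

```text
clock: 15.88
tool_pos: [0.4886, 0.0737, 0.1757]
eef_rot: [-0.698, -0.114, 0.114, 0.698]
ft_force: [-0.2, -0.1, 1.3]
finger_gap: 0.0
t 15.875 tip phot [-0.0657, 0.0011, 0.1677] F [-0.2415 -0.0934  1.3331] gap 1.1739037628658775e-05 q [ 0.0187  0.0899 -0.3926  1.0886  0.     -0.3045]
turn [-0.01 -0.32 -0.02] shift [-0.0063  0.0097 -0.0011]
turn [-0.01 -0.32 -0.02] shift [-0.0063  0.0177 -0.0011]
```

View pics/s8.png

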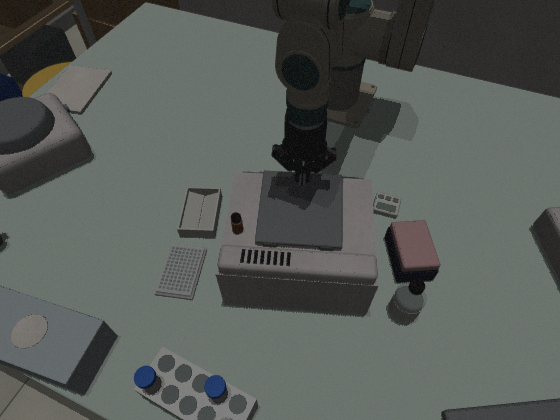

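```bash
python3 -m jog '[[[0,0,0],[-0.001,0.005,0],1],[[0,0,0],[-0.002,0.01,0],1],[[0,0,0],[-0.002,0.014,0],1],[[0,0,0],[-0.002,0.017,0],1],[[0,0,0],[-0.002,0.019,0],1],[[0,0,0],[-0.002,0.019,0],1]]'
python3 -c "
from h import *
where()"
```

```text
clock: 16.68
tool_pos: [0.4869, 0.0733, 0.1586]
eef_rot: [-0.698, -0.114, 0.114, 0.698]
ft_force: [-3.7, 0.1, 8.7]
finger_gap: -0.001
t 16.675 tip phot [-0.0674, 0.0012, 0.1506] F [-3.6621  0.1331  8.7387] gap -0.0005253729449634688 q [ 0.0178  0.1017 -0.4185  1.0505  0.0002 -0.3057]
```

```bash
python3 -m jog '[[[0,0,0],[0,0.001,0],1],[[0,0,0],[0,0.002,0],1],[[0,0,0],[0,0.002,0],1]]'
python3 -c "
from h import *
where()"
```

```text
clock: 17.05
tool_pos: [0.487, 0.0732, 0.1584]
eef_rot: [-0.698, -0.114, 0.114, 0.698]
ft_force: [-7.4, 0.8, 19.1]
finger_gap: -0.002
t 17.05 tip phot [-0.0674, 0.0012, 0.1504] F [-7.3909  0.8241 19.1349] gap -0.001925852694319589 q [ 0.0178  0.1017 -0.419   1.0495  0.0001 -0.3056]
```

At the stop again (19 N, no further travel). Release upwards and check.

```bash
python3 -m jog '[[[0,0,0],[-0.002,-0.015,0],1],[[0,0,0],[-0.01,-0.05,0],1],[[0,0,0],[-0.05,-0.09,0],1],[[0,0,0],[-0.1,-0.11,0],1],[[0,0,0],[-0.1,-0.11,0],1],[[0,0,0],[-0.1,-0.11,0],1],[[0,0,0],[-0.1,-0.11,0],1],[[0,0,0],[-0.1,-0.11,0],1],[[0,0,0],[-0.1,-0.11,0],1],[[0,0,0],[-0.1,-0.11,0],1]]'
python3 -m jog '[[[0,0,0],[0,0,0],1],[[0,0,0],[0,0,0],1],[[0,0,0],[0,0,0],1],[[0,0,0],[0,0,0],1]]'
python3 - <<'E'
from h import *
where()
for c in ['scene','top']:
    img=camera(c);r=spotter.masks_of('cover_press',c)[0];print(c,r['p']);print(quad(r['pixels']))
    m0=camera_model(c)
    for th in (0,.03):print(th,proj(m0,w(pose,[coverpt(th,.166,y,.008) for y in(.084,-.084)])))
    cv2.imwrite(f'pics/{c}9.png',img)
    d=cv2.absdiff(img,np.load(c+'.npy')).max(2);cv2.imwrite(f'pics/{c}9d.png',(np.clip(d.astype(int)*4,0,255)).astype(np.uint8))
E
```

```text
clock: 18.3
tool_pos: [0.3923, 0.0414, 0.2653]
eef_rot: [-0.698, -0.114, 0.114, 0.698]
ft_force: [0.7, 0.2, 0.1]
finger_gap: 0.001
clock: 18.8
tool_pos: [0.3922, 0.0413, 0.2657]
eef_rot: [0.698, 0.114, -0.114, -0.698]
ft_force: [0.0, 0.6, -0.4]
finger_gap: -0.003
t 18.8 tip phot [-0.1675, 0.0016, 0.2577] F [ 0.0227  0.5665 -0.4406] gap -0.0029065614973083492 q [-0.0593 -0.1582 -0.4349  1.294  -0.     -0.3825]
scene 0.57
[[263.5972 175.3559]
 [255.4558 240.9184]
 [341.     247.4257]
 [341.     178.4457]]
0 [[340.7372 178.0702]
 [262.7158 173.526 ]]
0.03 [[341.0142 176.652 ]
 [262.6158 172.101 ]]
top 0.69
[[278. 173.]
 [216. 196.]
 [239. 259.]
 [247. 243.]
 [278. 246.]
 [302. 236.]]
0 [[237.7669 260.165 ]
 [302.9812 235.5059]]
0.03 [[237.5034 259.9638]
 [303.0115 235.1954]]
```

View pics/scene9.png

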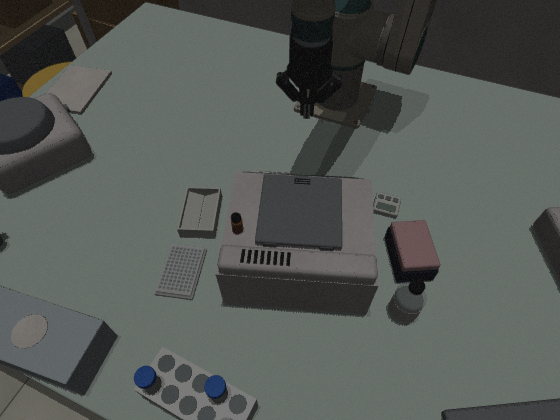

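View pics/scene9d.png

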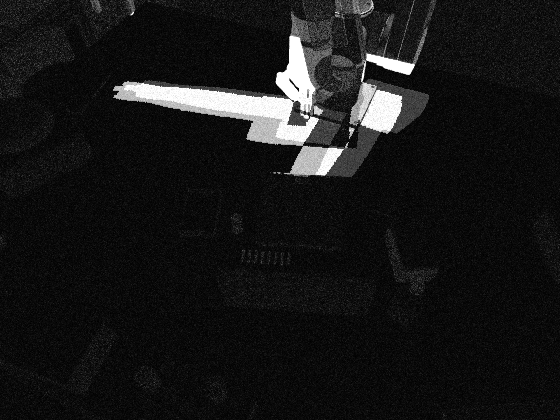

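View pics/top9d.png

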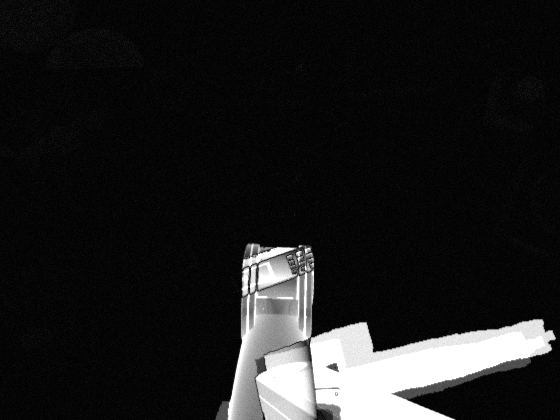

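The difference pictures show that only the arm and its shadow changed. The cover sits exactly where it was when latched at the start, and none of the bystanders moved.

```bash
python3 -c "
from workcell import robot
print(robot.sign_off())"
```

```text
the job is handed in; nothing more can be done
None
```

I did the job in one pass and handed it in at about 19 s of the 51 s allowed; the hand-in itself gives no verdict.

- **Opening:** I pressed the cover to its stop (about 4.7 mm down, 17 N) and backed off up and to the front. The cover popped open, and its edge in the top picture matched 1.36 rad.
- **Filter:** The wrist picture showed the middle filter standing about 9 mm high, and that it was the raised one. I pressed it straight down until the force jumped to 11 N with the fingertip at 125.9 mm. Its home height is 126 mm. A second wrist picture showed all three tops level.
- **Closing:** I swung the cover down from behind to its stop (19 N) and released it once.

**Last checks:** the before-and-after pictures from the scene and top cameras differ only in the arm and its shadow. That means the cover is back where it was when latched and no bystander moved. The robot was touching nothing.

**What disagreed:** the compartment lies about 10 mm further forward than I first assumed. I corrected for this from the wrist picture before pressing the filter. In the last top picture the arm hid part of the cover, so the spotter's outline there was incomplete. I relied on the scene camera and the picture differences instead.

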